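Open the sugar jar in its bracket and hold the cap above it

TASK

Refilling the sugar bowl: pick up the red-capped sugar jar by its cap, stand it fully home in the square wooden bracket so that it cannot turn, then unscrew the tight cap anticlockwise, stop turning once the threads let go, and lift it straight up. Finish while still holding the cap level, just above the open mouth of the jar (about 2 cm clear), with the jar left standing in the bracket. Leave the green-capped jar and everything else on the counter where they are.

Things in the scene. Friction and masses are not known exactly. Their poses are not given: they have to be found in the camera images.
- jar: Square glass jar of sugar lumps, red cap; about 0.4 kg, 106 mm tall with the cap on. Body 62 x 62 mm, 70 mm tall, flat sides along its x and y axes; round neck, 40 mm diameter. Origin: centre of the underside, z up. Stands loose on the counter: out of the bracket it spins along when the cap is turned. It can be carried by its tight cap.
- jar_rim (a point): Centre of the jar's rim (the mouth), on the jar's axis, 86 mm above its underside.
- cap: Red screw cap of the jar, round, 60 mm diameter, 34 mm tall, ribbed, white stripe on top from the centre along its +x axis. Origin: centre of its lower edge, z up. Tight, it sits 72 mm above the jar's underside with its axes parallel to the jar's, 2 mm above the jar's shoulder. Tight: takes 0.4 to 0.7 N m, grip it firmly (sprung liner inside).
- cap_grip (a point): On the cap's axis, 26 mm above its lower edge: height to grip it, across the diameter. Threads: anticlockwise seen from above, its lugs come free after 55 degrees against the jar; from 60 to 95 degrees it lifts straight off; at 98 a stop. Earlier, a pull lifts the jar too. Free turning lets it rise 1.5 mm, but it may be turned at constant height.
- bracket: Wooden jar bracket fixed to the counter: base 110 x 110 x 6 mm with a square pocket, 67 x 67 mm inside, walls along its x and y axes and up to 28 mm above the counter, black rubber lips flaring out above them to 39 mm. Origin: centre of the underside, z up. The jar fits in any of four yaws, 2.5 mm free each side, and can then turn only about 4 degrees.
- pocket (a point): Centre of the pocket floor, 6 mm above the counter, where the jar's underside goes; axes as the bracket's.
- green_jar: Bystander: the same kind of jar, 62 x 62 mm, 106 mm tall, with a green cap. Origin: centre of the underside.
- sugar_bowl: Bystander: white ceramic sugar bowl with its lid on, 98 mm diameter, 100 mm tall. Origin: centre of the underside.
- ice_tray: Bystander: pink silicone ice tray 110 x 220 x 32 mm. Origin: centre of the underside.
- opener: Bystander: flat steel bottle opener, about 152 mm long, 40 mm wide, 5 mm thick, lying along its x axis. Origin: on its underside.
- spoon: Bystander: spoon lying on the counter along its x axis. Origin: on its underside.
Mind the look-alikes: they are no part of the job. There is more than one size of the cap; the job needs the larger. Of the things that look like the bracket, take the one that is farthest from the robot's base at the start.

How it is judged (in metres and radians):
On the way, in this order (a step that is already met when the one before it is completed fails the run):
1. the jar stands fully home in the bracket with its cap still screwed on (horizontal distance between jar and bracket below 0.007 m and z of jar in the frame of bracket below 0.0085 m and angle between jar's own z axis and vertical below 0.06 rad and z of cap in the frame of jar below 0.0755 m), for 0.2 s.
2. the cap is unscrewed and off the rim while the jar stays in the bracket (horizontal distance between jar and bracket below 0.007 m and z of jar in the frame of bracket below 0.0085 m and angle between jar's own z axis and vertical below 0.06 rad and z of cap in the frame of jar above 0.087 m), for 0.1 s.
At the end, for the whole second after the job is handed in: Jar upright (3 deg) and home in the bracket (2.5 mm in height, 7 mm sideways); cap held by the fingers (over 3 N), still, level within 8 deg, its lower edge 3 to 45 mm above the rim, within 15 mm of the jar's axis, not touching the jar, turned 45 to 135 deg from tight (horizontal distance between jar and bracket below 0.007 m and z of jar in the frame of bracket below 0.0085 m and angle between jar's own z axis and vertical below 0.06 rad and z of cap in the frame of jar between 0.089 and 0.131 m and horizontal distance between cap and jar_rim below 0.015 m and angle between cap's own z axis and vertical below 0.15 rad and angle between the x axis of cap and the y axis of jar, either way round below 0.8 rad and contact force between the fingers and cap above 3 N and contact force between cap and jar below 0.1 N and linear speed of each of cap, jar below 0.02 m/s); the arm keeps its last pose, push and grip.
It fails at once if the jar is tipped over (more than 30 degrees) (angle between jar's own z axis and vertical above 0.52 rad).
It fails at once if another thing on the counter is shoved more than 25 mm (distance of any of green_jar, sugar_bowl, ice_tray, opener, spoon from where it was at the start of the episode above 0.025 m).
It also fails if it takes over 54 s, if anything falls off the work surface, if the arm or the gripper's body presses on something with over 40 N, if the wrist force passes 120 N, or if a joint passes its speed limit or range.

ROBOT

A 6-joint arm with a two-finger parallel gripper is mounted at the origin on the work surface. World frame = base frame: x ahead of the robot, y to its left, z up, the work surface at z = 0. Lengths are in m, angles in degrees, forces in N, time in s.
With the tool pointing down it reaches from about 0.325 to 0.775 m from the base axis. Payload 5.5 kg.
Tool frame: the origin (TCP) lies at the very end of the fingers, on their centre line; the grasp point (between the pads) lies 19 mm behind it; z points along the fingers, y is the line along which they close (so a half turn about z gives the same grasp; the last joint's range is limited). The gripper opens to 88 mm and grips with 3 to 60 N. Pads are 20 mm wide; open, the fingers measure 115 mm over their backs; the gripper's body (75 mm by 178 mm) begins 61 mm behind the grasp point.
Start: joints at [-75.785, 5.22, 70.514, -0, 104.267, -3.249], TCP at [0.18, -0.572, 0.223] pointing down, gripper open.
Joint ranges: [-164.24, 164.24], [-49.07, 125.15], [9.68, 141.18], [-86.29, 266.29], [3.28, 154.24], [-151.56, 151.56]. Speed limits (degrees/s): [147.25, 147.25, 172.46, 180, 180, 180].

INTERFACE

Orientations are given as [roll, pitch, yaw] about the fixed x, y, z axes, in that order (R = Rz(yaw) Ry(pitch) Rx(roll)).
In Python, from cell import r gives the robot as it stands. The module is installed in compiled form; this text tells all that it offers.
- The arm moves only by the shell command python3 -m jog 'ROWS'. ROWS is JSON, a list of rows, each a list of 5 numbers: the opening, from 0 (shut) to 1 (fully open), then the shift along the world's x, y, z in cm, then the turn about the world's z in rad. A call has 1 to 20 rows; each row is the pose to reach, as a shift and turn from the pose commanded when the call began; what a row does not reach only later rows make up. A row lasts 1/8 s, in which the tool goes at most 62.5 mm and 10.7 degrees, less where a joint would pass 70% of its speed; a pose out of reach is approached as far as the arm can. A call with a gripper value outside its range is refused whole. The fingers move at their own pace and stop on an object; the grip force is fixed at half the most. Time passes only in rows, so rows that repeat a pose let the fingers close. It gives the time, the measured TCP pose, the force, the opening and the grip force at its end, in the units of the state.
- r.get_obs(): the state, without advancing time (a new reading comes with each control period).
- r.snapshot(name): name is "scene" or "top" or "wrist"; returns a dict with "image" (480x640x3 uint8, red, green, blue), "fx", "fy", "cx", "cy" (pixels), "extrinsics" (4x4, takes a point from world to camera coordinates). Camera axes: x right, y up, looking along -z (the intrinsics and any distortion apply to the point x, -y, -z); pixel columns grow to the right and rows downward; lengths in m; the calibration is good to about 2 mm. A picture is of the moment at which its call begins. There is no depth.
- r.sign_off(): hands the job in; it is judged then, once.
Trained networks look in a picture, given as the dict that the camera call returned (one of the last four; its "shot" number tells which), for a name from the list of things; names that differ only in an ending like _2 or _b are one class to them, and where a whole thing is asked for, a point or a joint stands for the part that bears it (a point fixed in the world has none). Each returns a list of dicts, best first, with "conf" (0 to 1); they miss things now and then, are a little off and sometimes report something else, mostly with a low value. They report only what shows in the picture. A call takes as long as a camera call. They do not tell look-alikes from the thing itself.
- r.spot_in(picture, target): "position" ([x, y, z] in m, in world coordinates, good to about 4 mm: the middle of the surface that is visible of it).
- r.pinpoint(picture, target): "position" ([x, y, z] in m, in world coordinates, good to about 4 mm: a listed point, or the origin of a listed thing).
The state is a dict: "t": time; "joint_pos": joint angles; "dq": joint speeds; "tau": joint torques, N m; "tcp_pos": TCP position; "tool_rot": TCP orientation; "wrist_force": force on the tool from outside, world axes, zero at the start; "wrist_torque": the same for the moment, N m; "width": finger opening in m; "grasp_force": force on a finger pad.
Only numpy, scipy, OpenCV 4.12 (cv2) and the standard library are available. Lean on these libraries where they do the work, as an engineer would, in place of code of your own. Each camera call takes 0.05 s, during which the arm holds its last target. There are 200 camera calls.

## Working session

There is one attempt and no reset: what is moved stays moved. The work goes in short steps, Python scripts to look and compute and a shell command to move; the robot and the scene stay as the last step left them, time stands still between calls to the robot, and variables do not carry over. Pictures are saved under pics/ and viewed, at most 10 in all, crops included, and the job is handed in when it is done.

```bash
mkdir -p pics; cat > h.py <<'E'
import numpy as np, cv2
from cell import r
def save(s,n,crop=None,k=1):
    im=s["image"][:,:,::-1]
    if crop: a,b,c,d=crop; im=im[b:d,a:c]
    cv2.imwrite("pics/"+n,cv2.resize(np.ascontiguousarray(im),None,fx=k,fy=k,interpolation=cv2.INTER_CUBIC))
def proj(s,p):
    E=np.array(s["extrinsics"]); q=E[:3,:3]@np.array(p)+E[:3,3]
    return [round(float(s["fx"]*q[0]/-q[2]+s["cx"]),1),round(float(s["fy"]*-q[1]/-q[2]+s["cy"]),1)]
def ray(s,u,v):
    E=np.array(s["extrinsics"]); d=np.array([(u-s["cx"])/s["fx"],-(v-s["cy"])/s["fy"],-1.])
    return -E[:3,:3].T@E[:3,3], E[:3,:3].T@d
def atz(s,u,v,z):
    o,d=ray(s,u,v); return o+d*(z-o[2])/d[2]
def tri(a,b):
    # a,b: (snapshot,u,v) -> point, gap
    (o1,d1),(o2,d2)=ray(*a),ray(*b); d1/=np.linalg.norm(d1); d2/=np.linalg.norm(d2)
    t=np.linalg.lstsq(np.c_[d1,-d2],o2-o1,rcond=None)[0]; p,q=o1+t[0]*d1,o2+t[1]*d2
    return (p+q)/2,np.linalg.norm(p-q)
E
python3 - <<'E'
from h import *
T=r.snapshot("top"); S=r.snapshot("scene")
save(T,"top1.png"); save(S,"scene1.png")
for n,s in (("top",T),("scene",S)):
    for t in("cap","bracket","jar"):
        for d in r.pinpoint(s,t): print(n,t,np.round(d["position"],3),round(d["conf"],2),proj(s,d["position"]))
E
```

```text
top cap [ 0.57   0.231 -0.002] 0.69 [223.3, 230.1]
top cap [0.473 0.274 0.074] 0.63 [198.5, 264.3]
top bracket [ 0.546 -0.188  0.002] 0.82 [381.6, 242.9]
top jar [0.47  0.269 0.003] 0.55 [206.8, 267.4]
scene cap [0.473 0.275 0.069] 0.82 [437.2, 306.8]
scene cap [ 0.566  0.234 -0.001] 0.77 [387.2, 343.5]
scene bracket [ 0.359 -0.112 -0.002] 0.98 [334.6, 218.5]
scene bracket [ 0.549 -0.191  0.001] 0.61 [259.6, 237.5]
scene jar [ 0.477  0.276 -0.001] 0.96 [430.5, 329.8]
```

View pics/top1.png

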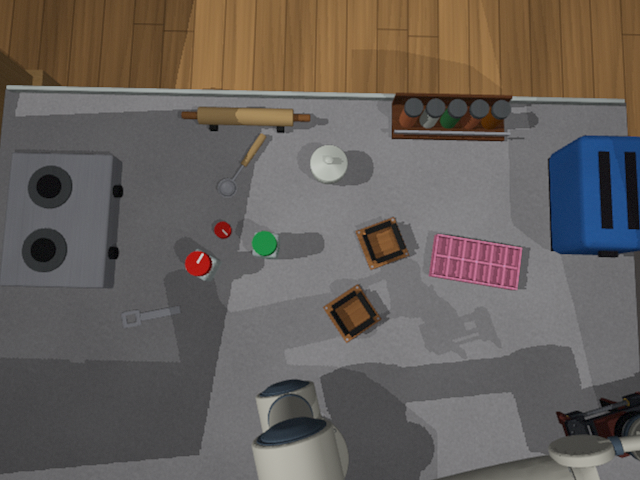

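View pics/scene1.png

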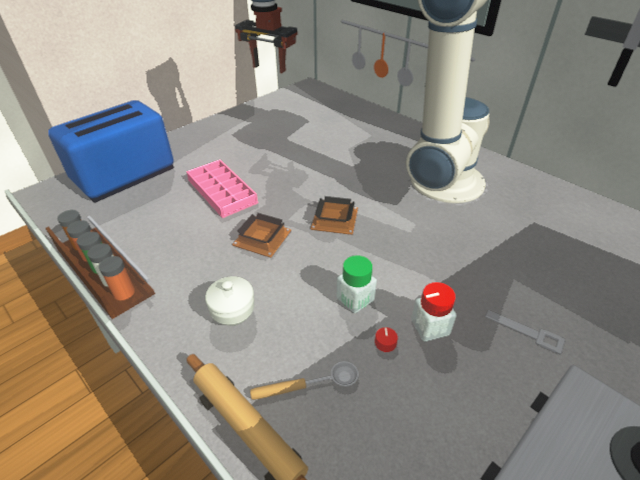

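Top view: red things that could be the cap are the jar's red cap (199,264), the loose small red cap (223,230), and the green-capped jar (264,243). Brackets are at (383,243), about 0.58 m from the base, and (352,313), about 0.38 m. I choose the cap on the jar (199,264) and the farther bracket (383,243). The crop below checks this.

```bash
python3 - <<'E'
from h import *
T=r.snapshot("top"); save(T,"crop1.png",(170,200,420,350),3)
o=r.get_obs(); print(np.round(o["tcp_pos"],4),o["tool_rot"],o["wrist_force"])
W=r.snapshot("wrist"); E=np.array(W["extrinsics"]); print("wristcam",-E[:3,:3].T@E[:3,3],E[:3,:3],W["fx"])
E
```

```text
[ 0.1801 -0.5723  0.2226] [-1.79994810e+02 -1.98570077e-03  1.74617105e+01] [-0.33911253  0.53854046  0.17818725]
wristcam [ 0.24516309 -0.5527938   0.38444586] [[ 2.99119142e-01 -9.54215762e-01 -1.33904050e-04]
 [ 9.24619104e-01  2.89876116e-01 -2.47085715e-01]
 [ 2.35811900e-01  7.37842568e-02  9.68993618e-01]] 343.42145599369223
```

View pics/crop1.png

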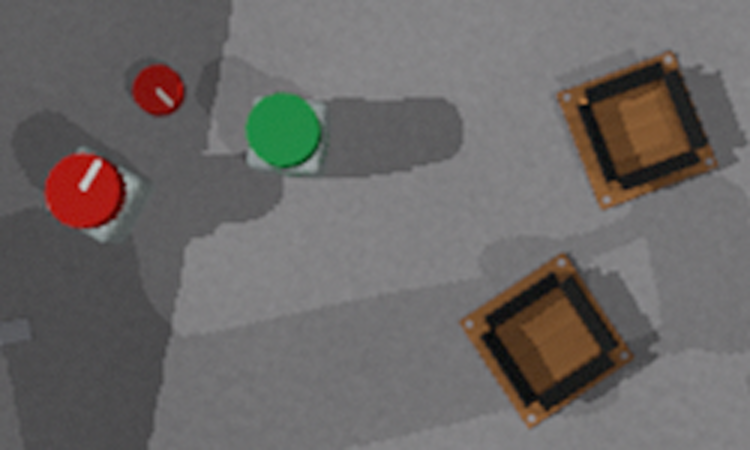

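The crop shows the ribbed red cap with its stripe sitting on the glass jar at crop (85,190). The far bracket is empty at (637,130). The loose small cap at (158,90) and the green jar are separate things. Next I'll look at the bracket with the wrist camera on the way.

```bash
python3 -m jog '[[1,5,6,0,0],[1,9,10,1,0],[1,13,15,2,0],[1,17,20,2,0],[1,21,25,2,0],[1,25,29,2,0],[1,29,34,2,0],[1,32,37,2,0],[1,32,37,2,0],[1,32,37,2,0],[1,32,37,2,0]]'
python3 - <<'E'
from h import *
W=r.snapshot("wrist"); save(W,"w1.png"); np.save("w1.npy",W,allow_pickle=True)
T=r.snapshot("top");S=r.snapshot("scene");np.save("ts.npy",[T,S],allow_pickle=True)
for n,s in (("w",W),("t",T),("s",S)):
  for t in("bracket","pocket"):
    for d in r.pinpoint(s,t): print(n,t,np.round(d["position"],4),round(d["conf"],2),proj(s,d["position"]))
print(r.get_obs()["tcp_pos"])
E
```

```text
t: 1.88
tcp_pos: [0.4993, -0.2036, 0.2428]
tool_rot: [180.0, 0.0, 17.4]
wrist_force: [-0.3, -0.5, 0.2]
width: 0.0878
grasp_force: 0.0
w bracket [ 0.5447 -0.1841  0.0018] 0.72 [316.0, 167.8]
w pocket [ 0.5446 -0.1896  0.0051] 0.6 [320.6, 169.5]
t bracket [ 0.3582 -0.1106 -0.0006] 0.89 [351.2, 314.2]
t bracket [ 0.5479 -0.1888  0.0015] 0.82 [382.1, 242.1]
t pocket [ 0.5442 -0.184   0.0048] 0.89 [380.5, 243.4]
t pocket [ 0.3646 -0.1114  0.0032] 0.89 [351.7, 311.8]
s bracket [ 0.5474 -0.1906  0.0008] 0.85 [260.2, 237.2]
s bracket [ 0.3603 -0.1125 -0.0009] 0.57 [334.0, 218.4]
s bracket [0.4766 0.2737 0.0705] 0.45 [435.9, 306.9]
s pocket [ 0.3591 -0.1073  0.0046] 0.98 [335.8, 217.5]
s pocket [ 0.5415 -0.1859  0.0078] 0.85 [262.9, 234.9]
[ 0.49995406 -0.2025491   0.24266365]
```

View pics/w1.png

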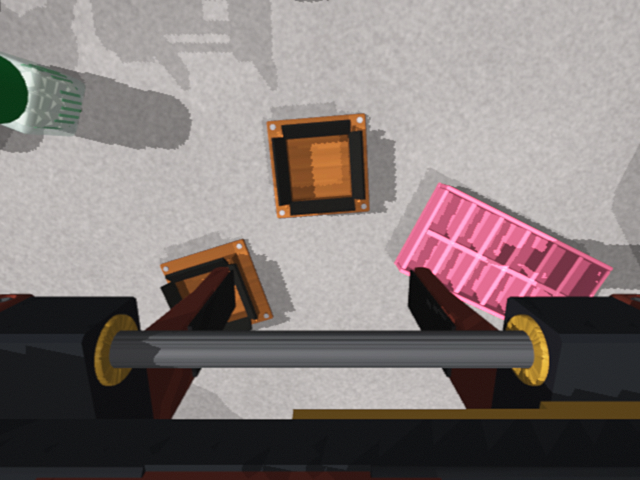

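The wrist view shows the far bracket with base corners at about (266,122), (366,113), (369,213), (278,218) and four pale screws near them. The near bracket is at lower left, and the ice tray is on the right at (500,260).

```bash
python3 - <<'E'
from h import *
W=np.load("w1.npy",allow_pickle=True).item(); T,S=np.load("ts.npy",allow_pickle=True)
def ref(s,u,v,k=4):
    im=s["image"].astype(float); u,v=int(round(u)),int(round(v)); p=im[v-k:v+k+1,u-k:u+k+1].min(2)
    p=np.clip(p-np.percentile(p,70),0,None)
    yy,xx=np.mgrid[v-k:v+k+1,u-k:u+k+1]; return (p*xx).sum()/p.sum(),(p*yy).sum()/p.sum()
w=[(273,127),(360,119),(363,207),(282,212)]
t=[(359,232),(392.7,219.7),(406.7,253.3),(372,266.7)]
w=[ref(W,*a) for a in w]; t=[ref(T,*a,2) for a in t]
print(np.round(w,1).tolist(),np.round(t,1).tolist())
for nm,s,pts in(("w",W,w),("t",T,t)):
    P=np.array([atz(s,*a,0.006) for a in pts]); e=np.roll(P,-1,0)-P
    print(nm,np.round(P.mean(0),4),"sides",np.round(np.linalg.norm(e,axis=1),4),"yaw",np.round(np.degrees(np.arctan2(e[:,1],e[:,0]))%90,1))
for a,b in zip(w,t):
    p,g=tri((W,*a),(T,*b)); print(np.round(p,4),round(g,4))
E
```

```text
[[272.2, 126.7], [359.3, 119.5], [363.4, 206.0], [281.6, 212.4]] [[358.5, 231.9], [392.3, 219.3], [405.3, 252.1], [372.0, 266.8]]
w [ 0.5464 -0.1873  0.006 ] sides [0.0964 0.0963 0.0962 0.0963] yaw [21.8 21.7 21.9 21.8]
t [ 0.5465 -0.1879  0.006 ] sides [0.0957 0.0926 0.0955 0.098 ] yaw [21.9 21.8 25.2 21.9]
[ 0.5727 -0.1254  0.0093] 0.0007
[ 0.6087 -0.2143  0.0066] 0.0005
[ 0.5212 -0.2469  0.0199] 0.0013
[ 0.4828 -0.1615  0.0047] 0.0025
```

```bash
python3 -m jog '[[1,0,6,0,0],[1,0,12,0,0],[1,0,18,0,0],[1,-2,24,0,0],[1,-4,30,0,0],[1,-6,36,0,0],[1,-8,42,0,0],[1,-8,46,0,0],[1,-8,46,0,0],[1,-8,46,0,0],[1,-8,46,0,0]]'
python3 - <<'E'
from h import *
W=r.snapshot("wrist"); save(W,"w2.png"); np.save("w2.npy",W,allow_pickle=True)
for n,s in (("w",W),):
  for t in("cap","cap_grip","jar","green_jar"):
    for d in r.pinpoint(s,t): print(n,t,np.round(d["position"],4),round(d["conf"],2),proj(s,d["position"]))
print(r.get_obs()["tcp_pos"],r.get_obs()["tool_rot"],r.get_obs()["joint_pos"])
E
```

```text
t: 3.7
tcp_pos: [0.4204, 0.2565, 0.2428]
tool_rot: [180.0, -0.0, 17.4]
wrist_force: [0.2, 0.0, 0.1]
width: 0.0878
grasp_force: 0.0
w cap [ 0.5691  0.2324 -0.0023] 0.78 [381.5, 88.3]
w cap [0.475  0.2734 0.0703] 0.59 [320.4, 162.7]
w cap_grip [0.4736 0.268  0.0984] 0.97 [325.8, 167.3]
w green_jar [0.5273 0.1132 0.0049] 0.67 [469.1, 158.8]
[0.42030513 0.25699872 0.24276288] [ 1.79999467e+02 -1.45473344e-02  1.73935034e+01] [ 2.74888192e+01 -1.10189309e+01  8.41663756e+01 -3.21290496e-03
  1.06838327e+02  1.00094385e+02]
```

View pics/w2.png

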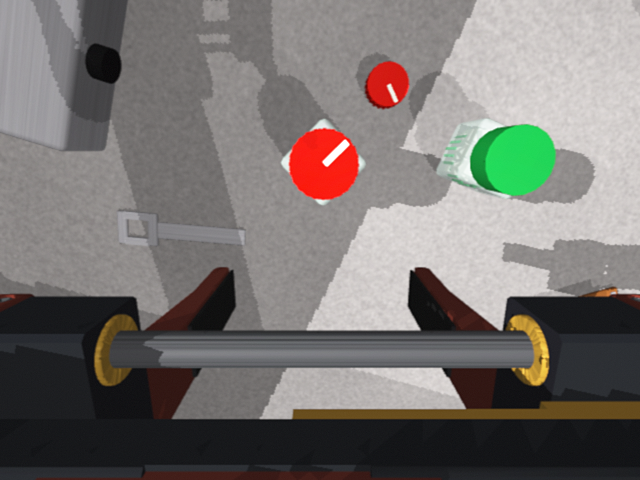

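The wrist view shows the red cap on the jar at (325,163), with the stripe pointing to about (347,143) and the jar's corners at (323,120), (363,163), (321,204), (283,162). The loose small cap is at (387,85), the green jar at (510,160) and the opener at (180,230).

```bash
python3 - <<'E'
from h import *
W=np.load("w2.npy",allow_pickle=True).item(); T,S=np.load("ts.npy",allow_pickle=True)
def cap(s,u,v,k):
    im=s["image"]; v0,u0=max(v-k,0),max(u-k,0); c=im[v0:v+k,u0:u+k]
    h=cv2.cvtColor(np.ascontiguousarray(c),cv2.COLOR_RGB2HSV)
    red=(((h[...,0]<8)|(h[...,0]>172))&(h[...,1]>150)&(h[...,2]>100)).astype(np.uint8)
    n,l,st,ce=cv2.connectedComponentsWithStats(red); i=1+st[1:,4].argmax(); red=(l==i).astype(np.uint8)
    hull=cv2.convexHull(cv2.findContours(red,cv2.RETR_EXTERNAL,cv2.CHAIN_APPROX_NONE)[0][0])
    full=cv2.fillConvexPoly(np.zeros_like(red),hull,1); m=cv2.moments(full,True)
    st=(cv2.erode(full,np.ones((3,3)))>0)&(h[...,1]<90)&(h[...,2]>150)
    y,x=np.nonzero(st); return (m["m10"]/m["m00"]+u0,m["m01"]/m["m00"]+v0),m["m00"],(x+u0,y+v0)
for n,s,u,v,k in(("w",W,325,163,48),("t",T,199,264,22)):
    c,a,(x,y)=cap(s,u,v,k); P=atz(s,*c,0.106); 
    Q=np.array([atz(s,i,j,.106) for i,j in zip(x,y)])[:,:2]; m=Q.mean(0); ev=np.linalg.svd(Q-m)[2][0]
    d=m-P[:2]; ev*=np.sign(ev@d)
    print(n,"px",np.round(c,1),"centre",np.round(P,4),"stripe mid",np.round(m,4),len(x),"yaw axis",np.degrees(np.arctan2(ev[1],ev[0])).round(1),"yaw cen",np.degrees(np.arctan2(d[1],d[0])).round(1))
    if n=="w": cw,mw=c,(x.mean(),y.mean())
    else: p,g=tri((W,*mw),(T,x.mean(),y.mean())); print("stripe tri",p,g)
C=[(323,120),(363,163),(321,204),(283,162)]
P=np.array([atz(W,*a,.07) for a in C]); e=np.roll(P,-1,0)-P
print("jar corners",np.round(P.mean(0),4),np.round(np.linalg.norm(e,axis=1),3),np.round(np.degrees(np.arctan2(e[:,1],e[:,0]))%90,1))
E
```

```text
w px [323.4 163.5] centre [0.4762 0.2711 0.106 ] stripe mid [0.4876 0.2642] 241 yaw axis -29.1 yaw cen -31.3
t px [197.  263.1] centre [0.4741 0.2696 0.106 ] stripe mid [0.4865 0.2636] 31 yaw axis -27.5 yaw cen -25.6
stripe tri [0.48715342 0.26416259 0.10331631] 0.0009970803709402447
jar corners [0.4755 0.2715 0.07  ] [0.054 0.056 0.054 0.054] [61.8 61.8 59.3 62.2]
```

Cap centre is (0.4755, 0.271), with the stripe yaw about -29°. The stripe triangulates to 103 mm high, against 106 mm in the text. The bracket is at (0.5464, -0.1873) with yaw 21.8° mod 90, so the jar needs a turn of -39°. Now the grasp.

```bash
python3 -m jog '[[1,3,0.8,-3,0],[1,5.5,1.4,-6,0],[1,5.5,1.4,-9,0],[1,5.5,1.4,-12,0],[1,5.5,1.4,-14.5,0],[1,5.5,1.4,-16.4,0],[1,5.5,1.4,-16.4,0],[1,5.5,1.4,-16.4,0],[0,5.5,1.4,-16.4,0],[0,5.5,1.4,-16.4,0],[0,5.5,1.4,-16.4,0],[0,5.5,1.4,-16.4,0],[0,5.5,1.4,-16.4,0],[0,5.5,1.4,-16.4,0],[0,5.5,1.4,-16.4,0]]'
```

```text
t: 5.82
tcp_pos: [0.4753, 0.2717, 0.079]
tool_rot: [180.0, -0.0, 17.5]
wrist_force: [-0.2, -0.7, 2.8]
width: 0.0596
grasp_force: 30.0
```

```bash
python3 -m jog '[[0,0,0,1,0],[0,0,0,3,0],[0,0,0,6,0],[0,0,0,9,0],[0,0,0,12,0],[0,0,0,14,0],[0,0.5,-2.5,14,-0.04],[0,1,-6.5,14,-0.1],[0,1.6,-11,14,-0.16],[0,2.5,-16,14,-0.23],[0,3.3,-21,14,-0.31],[0,4.1,-26,14,-0.38],[0,4.9,-31,14,-0.46],[0,5.7,-36,14,-0.54],[0,6.3,-40,14,-0.6],[0,6.7,-43,14,-0.64],[0,7,-45,14,-0.67],[0,7.1,-45.9,14,-0.68],[0,7.1,-45.9,14,-0.68],[0,7.1,-45.9,14,-0.68]]'
```

```text
t: 8.32
tcp_pos: [0.5461, -0.1863, 0.2188]
tool_rot: [-180.0, 0.0, -21.4]
wrist_force: [0.3, -0.8, -5.6]
width: 0.0594
grasp_force: 30.0
```

```bash
python3 -m jog '[[0,0,0,-3,0],[0,0,0,-6,0],[0,0,0,-7.5,0],[0,0,0,-7.5,0],[0,0,0,-7.5,0]]'
python3 - <<'E'
from h import *
W=r.snapshot("wrist");S=r.snapshot("scene");T=r.snapshot("top")
w=W["image"][60:400,120:520,::-1]; s=cv2.resize(np.ascontiguousarray(S["image"][150:280,190:340,::-1]),(392,340),interpolation=cv2.INTER_CUBIC)
cv2.imwrite("pics/m3.png",np.hstack([w,s]))
np.save("m3.npy",[W,S,T],allow_pickle=True)
o=r.get_obs();print(o["tcp_pos"],o["tool_rot"],o["wrist_force"],o["wrist_torque"],o["grasp_force"])
E
```

```text
t: 8.95
tcp_pos: [0.5467, -0.1874, 0.1453]
tool_rot: [-180.0, -0.1, -21.5]
wrist_force: [0.5, -0.6, -5.1]
width: 0.0593
grasp_force: 30.0
[ 0.54669055 -0.18760141  0.14527664] [ 1.79998204e+02 -1.47867861e-01 -2.14971077e+01] [ 0.29925922  0.4832733  -4.50599747] [ 0.07013846 -0.02365315  0.03009623] 29.9992498755455
```

View pics/m3.png

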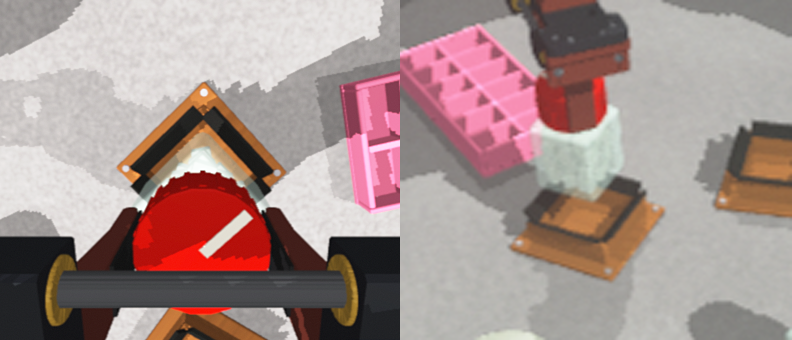

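The jar hangs upright just above the far bracket, with the stripe running from full-image (323,314) to (368,274). The alignment looks good. A check of cap centre and yaw from the stripe:

```bash
python3 - <<'E'
from h import *
W,S,T=np.load("m3.npy",allow_pickle=True)
im=W["image"]; h=cv2.cvtColor(im,cv2.COLOR_RGB2HSV); m=((h[...,1]<70)&(h[...,2]>170)).astype(np.uint8); M=np.zeros_like(m); M[260:325,312:385]=1; m&=M
n,l,st,ce=cv2.connectedComponentsWithStats(m); i=1+st[1:,4].argmax(); print(st[i])
y,x=np.nonzero(l==i); Q=np.array([atz(W,a,b,.172) for a,b in zip(x,y)])[:,:2]; c=Q.mean(0); ev=np.linalg.svd(Q-c)[2][0]
s=(Q-c)@ev; print("ends",c+ev*s.min(),c+ev*s.max(),"len",np.ptp(s),"yaw",np.degrees(np.arctan2(ev[1],ev[0]))%180)
E
```

```text
[320 270  53  48 708]
ends [ 0.54683601 -0.18841691] [ 0.55682253 -0.21233468] len 0.025918915021568276 yaw 112.66227797044137
```

```bash
python3 -m jog '[[0,0,0,-1.5,0],[0,0,0,-3,0],[0,0,0,-4,0],[0,0,0,-4.8,0],[0,0,0,-5.4,0],[0,0,0,-5.8,0],[0,0,0,-5.9,0],[0,0,0,-5.9,0]]'
```

```text
t: 10.1
tcp_pos: [0.5462, -0.1874, 0.0851]
tool_rot: [-180.0, -0.0, -21.5]
wrist_force: [0.1, 0.2, -3.4]
width: 0.0593
grasp_force: 30.0
```

```bash
python3 -m jog '[[0,0,0,-0.1,0],[0,0,0,-0.15,0],[0,0,0,-0.15,0]]'
```

```text
t: 10.48
tcp_pos: [0.5465, -0.1875, 0.085]
tool_rot: [180.0, -0.1, -21.5]
wrist_force: [-4.1, 2.7, 4.7]
width: 0.0594
grasp_force: 30.0
```

The jar is home: contact at TCP z 0.085, wrist force now pushing up. Next I unscrew by about 80°.

```bash
python3 -m jog '[[0,0,0,0,0.06],[0,0,0,0,0.14],[0,0,0,0,0.22],[0,0,0,0,0.3],[0,0,0,0,0.4],[0,0,0,0,0.5],[0,0,0,0,0.6],[0,0,0,0,0.7],[0,0,0,0,0.8]]'
python3 - <<'E'
from h import *
W=r.snapshot("wrist"); o=r.get_obs(); print(o["wrist_torque"],o["joint_pos"][5])
im=W["image"]; h=cv2.cvtColor(im,cv2.COLOR_RGB2HSV); m=((h[...,1]<70)&(h[...,2]>170)).astype(np.uint8)
save(W,"w4.png",(200,200,440,400),2.5)
E
```

```text
t: 11.6
tcp_pos: [0.548, -0.1874, 0.0861]
tool_rot: [179.8, -0.3, 24.5]
wrist_force: [0.4, 2.7, 7.0]
width: 0.0594
grasp_force: 30.0
[ 0.33744285 -0.05735232 -0.13904061] 42.95052312124452
```

View pics/w4.png

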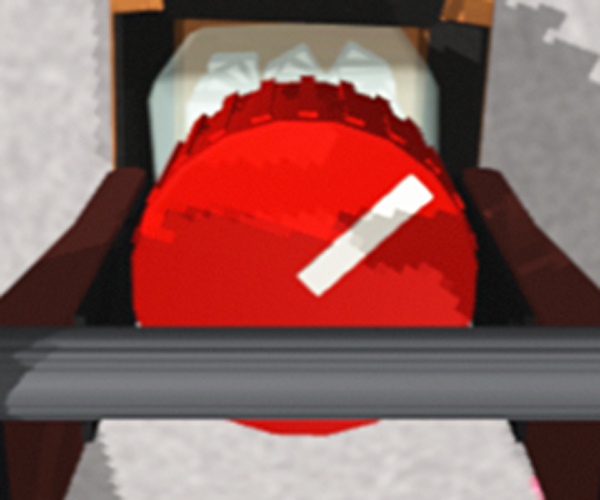

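The stripe runs from (323,314) to (368,273) in full-image pixels. That is the same relative to the gripper as before, so the cap has not slipped while the tool has turned 46° and the jar stays square in the bracket. I turn on to about 80°.

```bash
python3 -m jog '[[0,0,0,0,0.1],[0,0,0,0,0.2],[0,0,0,0,0.3],[0,0,0,0,0.4],[0,0,0,0,0.5],[0,0,0,0,0.58],[0,0,0,0,0.6],[0,0,0,0,0.6]]'
```

```text
t: 12.65
tcp_pos: [0.5476, -0.1868, 0.0864]
tool_rot: [179.8, -0.1, 58.8]
wrist_force: [-1.6, 4.6, 9.1]
width: 0.0593
grasp_force: 30.0
```

```bash
python3 -m jog '[[0,0,0,0.2,0],[0,0,0,0.4,0],[0,0,0,0.7,0],[0,0,0,1,0],[0,0,0,1,0]]'
```

```text
t: 13.28
tcp_pos: [0.5462, -0.1875, 0.0934]
tool_rot: [180.0, 0.0, 58.7]
wrist_force: [0.0, -1.1, -1.4]
width: 0.0595
grasp_force: 30.0
```

```bash
python3 -m jog '[[0,0,0,0.4,0],[0,0,0,0.9,0],[0,0,0,1.5,0],[0,0,0,2.1,0],[0,0,0,2.6,0],[0,0,0,2.6,0],[0,0,0,2.6,0],[0,0,0,2.6,0]]'
python3 - <<'E'
from h import *
S=r.snapshot("scene");W=r.snapshot("wrist");o=r.get_obs(); print(o["wrist_force"],o["dq"])
s=cv2.resize(np.ascontiguousarray(S["image"][150:280,190:340,::-1]),(392,340),interpolation=cv2.INTER_CUBIC)
cv2.imwrite("pics/m5.png",np.hstack([W["image"][60:400,120:520,::-1],s]))
E
```

```text
t: 14.28
tcp_pos: [0.5459, -0.1873, 0.1188]
tool_rot: [-180.0, 0.0, 58.7]
wrist_force: [0.1, -0.6, -0.6]
width: 0.0593
grasp_force: 30.0
[-0.17424229  0.33296897 -0.45809374] [ 0.08887726 -0.19471079 -0.06975455  0.07257675 -0.03938967  0.03801007]
```

View pics/m5.png

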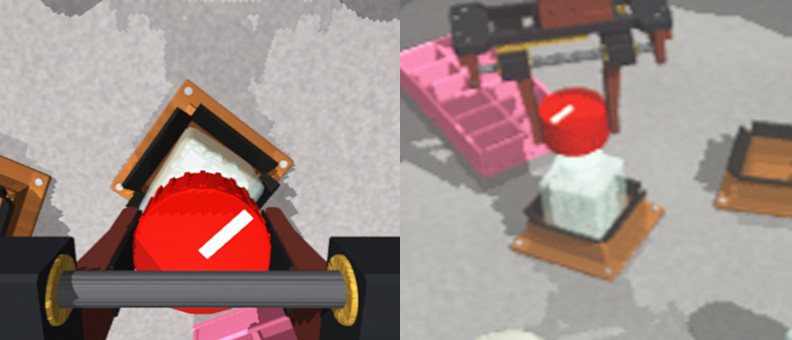

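The scene crop shows the cap level in the fingers at (573,125), clear above the jar, which is left standing in the bracket at (585,200). The stripe is unchanged in the grip. I'm handing it in.

```bash
python3 -c "
from cell import r
print(r.sign_off())"
```

```text
the job is handed in; nothing more can be done
None
```

I handed the job in at about 14 s on the robot's clock: the jar is standing home in the far bracket, and the unscrewed cap is held level about 2 cm above its mouth; sign-off returned no verdict.

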